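Close the balance's draft shield and tare it

ROBOT

A 6-joint arm with a two-finger parallel gripper is mounted at the origin on the work surface. World frame = base frame: x ahead of the robot, y to its left, z up, the work surface at z = 0. Lengths are in m, angles in rad, forces in N, time in s.
With the tool pointing down it reaches from about 0.4 to 0.825 m from the base axis. Payload 7 kg.
Tool frame: the origin (TCP) lies at the very end of the fingers, on their centre line; the grasp point (between the pads) lies 19 mm behind it; z points along the fingers, x is the direction in which the jaws open and shut, and the axes are right-handed (so a half turn about z gives the same grasp; the last joint's range is limited). The gripper opens to 88 mm and grips with 3 to 60 N. Pads are 19 mm wide; open, the fingers measure 130 mm over their backs; the gripper's body (78 mm by 193 mm) begins 47 mm behind the grasp point.
Start: joints at [1.47, 0.359, 0.012, 0, -1.224, -0.288], TCP at [0.256, 0.625, 0.227] pointing down, gripper open.
Joint ranges: [-3.07, 3.07], [-1.43, 2.12], [-1.02, 1.25], [-3.03, 1.67], [-3.05, -0], [-3.03, 3.03]. Speed limits (rad/s): [2.39, 2.39, 3.01, 3.14, 3.14, 3.14].

INTERFACE

Orientations are given as [roll, pitch, yaw] about the fixed x, y, z axes, in that order (R = Rz(yaw) Ry(pitch) Rx(roll)).
In Python, from station import telemetry, grab_frame, arm, regions_of, pinpoint gives the robot as it stands. The module is installed in compiled form; this text tells all that it offers.
- The arm moves only by the shell command python3 -m inch 'ROWS' [FORCE]. ROWS is text: rows parted by semicolons, each of 7 numbers parted by spaces: the opening, from 0 (shut) to 1 (fully open), then the shift along the world's x, y, z in cm, then the turn, a rotation vector about the world's x, y, z in degrees. A call has 1 to 12 rows; each row is the pose to reach, as a shift and turn from the pose measured when the call began; what a row does not reach only later rows make up. A row lasts 1/8 s, in which the tool goes at most 62.5 mm and 10.7 degrees, less where a joint would pass 70% of its speed; a pose out of reach is approached as far as the arm can. A call with a gripper value outside its range is refused whole. The fingers move at their own pace and stop on an object; FORCE is the grip in N (left out, the last holds). Time passes only in rows, so rows that repeat a pose let the fingers close. It gives the time, the measured TCP pose, the force and the opening at its end, in the units of the state.
- telemetry.get_state(): the state, without advancing time (a new reading comes with each control period).
- grab_frame(name): name is "scene" or "side" or "wrist"; returns a dict with "pixels" (480x640x3 uint8, red, green, blue), "fx", "fy", "cx", "cy" (pixels), "R" (3x3) and "t" (3): a world point X has camera coordinates R X + t. Camera axes: x right, y down, z forward; pixel columns grow to the right and rows downward; lengths in m; the calibration is good to about 2 mm. A picture is of the moment at which its call begins. There is no depth.
- arm.job_done(): hands the job in, once; it reports no verdict.
Trained networks look in the newest picture that a camera, given by its name, has taken for a name from the list of things; names that differ only in an ending like _2 or _b are one class to them, and where a whole thing is asked for, a point or a joint stands for the part that bears it (a point fixed in the world has none). Each returns a list of dicts, best first, with "p" (0 to 1); they miss things now and then, are a little off and sometimes report something else, mostly with a low value. They report only what shows in the picture. A call takes as long as a camera call.
- regions_of(camera, name): "pixels" (480x640 bool, what is visible of it) and "bbox" ([left, top, right, bottom] in pixels, round what is visible of it).
- pinpoint(camera, name): "location" ([column, row] in pixels: a listed point, or the origin of a listed thing).
The state is a dict: "t": time; "q": joint angles; "qd": joint speeds; "joint_efforts": joint torques, N m; "eef_pos": TCP position; "ee_rot": TCP orientation; "force": force on the tool from outside, world axes, zero at the start; "moment": the same for the moment, N m; "width": finger opening in m.
Only numpy, scipy, OpenCV 4.12 (cv2) and the standard library are available. Lean on these libraries where they do the work, as an engineer would, in place of code of your own. Each camera call takes 0.05 s, during which the arm holds its last target. There are 200 camera calls.

TASK

The empty beaker on the lab balance is to be tared. With your fingertips gently push the sliding glass lid on top of the draft shield fully shut, without gripping it, and only then press the wide tare key in the middle of the key row lightly until it has clearly gone down, and let it come up again. Leave the other keys, the beaker on the pan and the bottle, vial and vial tray beside the balance alone.

Things in the scene. Friction and masses are not known exactly. Their poses are not given: they have to be found in the camera images.
- balance: White lab balance, 320 mm deep (x), 210 mm wide (y), fixed to the bench; origin in the middle of its underside, z up, +x from its front (key panel, towards the robot) to its back, +y to the left as its user sees it. The front 105 mm is a panel rising 8 degrees to the back, 55 to 70 mm high, with a row of five light grey keys and a display behind them; the deck behind is 70 mm high.
- shield_top (a point): Middle of the draft shield's top, 232 mm above the bench. The shield is a glass box with an aluminium frame on the balance's deck, 180 mm deep (balance x -35 to 145 mm) and 180 mm wide (y -90 to 90 mm); the lid runs on it between two low side rails, 241 mm high. Inside is the round steel weighing pan, 120 mm across, top at 85 mm.
- glass_lid (a joint): How far the sliding glass lid on the draft shield is open, m: 0 fully shut, 0.110 fully open; 0.075 to 0.105 at the start. It slides level along the balance's x axis: it opens to the back (+x) and shuts to the front (-x) against a firm rubber stop. It stays where it is left and takes 1 to 2 N to slide.
- lip_top (a point): Middle of the top edge of the lid's lip, moving with the lid: an upright black bar on the lid's front edge, 100 mm long (balance y), 10 mm thick (x), 18 mm tall above the glass. Its top is 256 mm, the lid's glass 238 mm above the bench; behind the lip (+x) the glass is flat and free for 165 mm. Fingertips lowered behind the lip and moved to -x shut the lid.
- tare_key (a joint): Depression of the tare key, m: 0 up, 0.005 at its bottom stop. A soft spring key: 1 N to start it, 3.2 N at 2.5 mm (registers), 5.5 N at the bottom; it comes up again by itself. It moves square to the sloped panel, 8 degrees from vertical, and may be pressed straight down.
- tare_key_top (a point): Centre of the top face of the tare key: the one wide bar, 52 mm (y) by 20 mm (x), in the middle of the key row, standing 8 mm off the panel, about 66 mm above the bench. Clear gaps of 17 mm on both sides to the next keys; the front glass of the shield is 97 mm behind its centre.
- power_key (a joint): Depression of the round on/off key (18 mm across, far left, 82 mm left of the tare key's centre), m, 0 up, 0.005 down. Not to be pressed.
- menu_key (a joint): Depression of the square menu key (18 mm, 52 mm left of the tare key's centre), m, 0 up, 0.005 down. Not to be pressed.
- print_key (a joint): Depression of the square print key (18 mm, 52 mm right of the tare key's centre), m, 0 up, 0.005 down. Not to be pressed.
- cal_key (a joint): Depression of the square calibration key (18 mm, far right, 81 mm right of the tare key's centre), m, 0 up, 0.005 down. Not to be pressed.
- beaker: Small empty glass beaker, 48 mm across and 65 mm tall, on the weighing pan inside the shield; origin under its centre. To be left alone.
- solvent_bottle: Amber solvent bottle with a white cap, 72 mm across and 170 mm tall, on the bench to one side of the balance; origin under its centre. To be left alone.
- vial: Small amber vial with a white cap, 28 mm across and 60 mm tall, on the bench to the left of the key panel; origin under its centre. To be left alone.
- vial_tray: Black tray of small blue-capped vials, 150 by 100 mm and 44 mm tall, on the bench to the other side of the balance from the bottle; origin under its centre, long side along its x. To be left alone.

How it is judged:
On the way, in this order (a step that is already met when the one before it is completed fails the run):
1. the glass lid is fully shut (within 4 mm) (value of joint glass_lid below 0.004 m), for 0.2 s.
2. the tare key is pressed down (at least 2.5 of its 5 mm) (value of joint tare_key above 0.0025 m), for 0.06 s.
At the end, for the whole second after the job is handed in: The glass lid is shut to within 4 mm, the tare key has been pressed after that and is up again (within 0.8 mm), the beaker stands upright on the pan within 8 mm of where it was, and bottle, vial and tray are within 12 mm of where they were (value of joint glass_lid below 0.004 m and value of joint tare_key below 0.0008 m and distance of beaker from where it was at the start of the episode below 0.008 m and angle between beaker's own z axis and vertical below 0.1 rad and distance of each of solvent_bottle, vial, vial_tray from where it was at the start of the episode below 0.012 m); the robot touches nothing.
It fails at once if the tare key is pressed while the lid is open (value of joint tare_key above 0.0015 m and value of joint glass_lid above 0.006 m).
It fails at once if another key is pressed (value of joint any of power_key, menu_key, print_key, cal_key above 0.0015 m).
It fails at once if the balance, its lid or a key is pushed or squeezed harder than 40 N (contact force between any of the fingers, the arm and balance above 40 N).
It fails at once if the beaker is touched, moved or lifted (contact force between any of the fingers, the arm and beaker above 0.3 N or distance of beaker from where it was at the start of the episode above 0.008 m).
It fails at once if the bottle, vial or tray is knocked, moved or lifted (distance of any of solvent_bottle, vial, vial_tray from where it was at the start of the episode above 0.012 m).
It also fails if it takes over 51 s, if anything falls off the work surface, if the arm or the gripper's body presses on something with over 40 N, if the wrist force passes 120 N, or if a joint passes its speed limit or range.

## Working session

There is one attempt and no reset: what is moved stays moved. The work goes in short steps, Python scripts to look and compute and a shell command to move; the robot and the scene stay as the last step left them, time stands still between calls to the robot, and variables do not carry over. Pictures are saved under pics/ and viewed, about 8 in all and at most 12, crops included, and the job is handed in when it is done.

```bash
mkdir -p pics; cat > h.py <<'E'
import numpy as np, cv2
from station import telemetry, grab_frame, arm, regions_of, pinpoint
def ray(f,px):
    d=np.array([(px[0]-f['cx'])/f['fx'],(px[1]-f['cy'])/f['fy'],1.]); R=np.array(f['R']); 
    return -R.T@np.array(f['t']), R.T@d
def atz(f,px,z):
    c,d=ray(f,px); return c+d*(z-c[2])/d[2]
def tri(obs):
    A=np.zeros((3,3));b=np.zeros(3)
    for f,p in obs:
        c,d=ray(f,p); d/=np.linalg.norm(d); P=np.eye(3)-np.outer(d,d); A+=P;b+=P@c
    return np.linalg.solve(A,b)
def proj(f,X):
    c=np.array(f['R'])@X+np.array(f['t']); return c[:2]/c[2]*[f['fx'],f['fy']]+[f['cx'],f['cy']]
E
python3 - <<'E'
from h import *
np.set_printoptions(precision=3,suppress=True)
F={}
for c in ("scene","side"):
    f=F[c]=grab_frame(c); cv2.imwrite(f'pics/{c}0.png',f['pixels'][:,:,::-1])
Z=dict(shield_top=.232,lip_top=.256,tare_key_top=.066,balance=0,solvent_bottle=0,vial=0,vial_tray=0,beaker=.085)
for n,z in Z.items():
    obs=[]
    for c in F:
        r=pinpoint(c,n)
        if r: print(n,c,round(r[0]['p'],2),np.array(r[0]['location']),atz(F[c],r[0]['location'],z)); obs.append((F[c],r[0]['location']))
    if len(obs)>1: print('   tri',tri(obs))
s=telemetry.get_state(); print(s['eef_pos'],s['ee_rot'],s['width'],s['t'])
E
```

```text
shield_top scene 0.78 [300.9 229.6] [0.626 0.038 0.232]
shield_top side 0.59 [356.7 202.4] [0.624 0.037 0.232]
   tri [0.625 0.038 0.231]
lip_top scene 0.55 [296.3 223.7] [0.634 0.038 0.256]
lip_top side 0.58 [363.8 192.1] [0.639 0.032 0.256]
   tri [0.637 0.035 0.255]
tare_key_top scene 0.82 [383.6 240.4] [0.455 0.073 0.066]
tare_key_top side 0.42 [289.  281.6] [0.453 0.065 0.066]
   tri [0.454 0.07  0.062]
balance side 0.61 [339.1 283.7] [0.581 0.047 0.   ]
solvent_bottle scene 0.93 [248.4 221.3] [ 0.596 -0.189  0.   ]
solvent_bottle side 0.85 [410.8 342.2] [ 0.601 -0.191  0.   ]
   tri [ 0.598 -0.19   0.001]
vial scene 0.55 [432.3 308.3] [0.465 0.219 0.   ]
vial side 0.53 [262.3 263.4] [ 0.464  0.225 -0.   ]
   tri [0.464 0.221 0.003]
vial_tray scene 0.72 [369.1 381.2] [0.656 0.239 0.   ]
vial_tray side 0.9 [321.4 234.8] [0.655 0.232 0.   ]
   tri [ 0.656  0.237 -0.004]
[0.256 0.625 0.227] [-3.142  0.    -1.96 ] 0.08749352679561376 0.9
```

View pics/scene0.png

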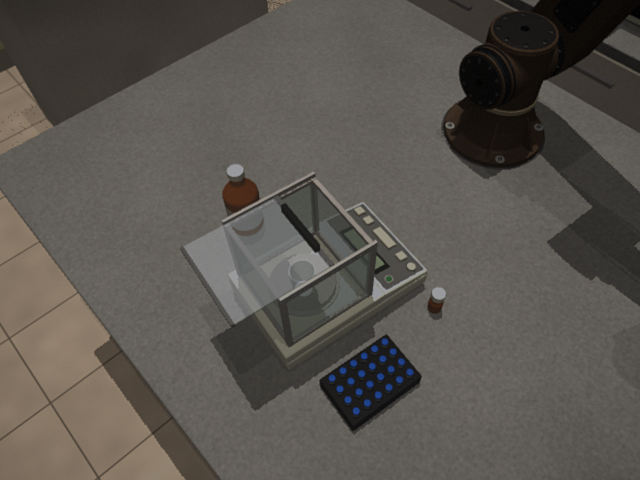

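View pics/side0.png

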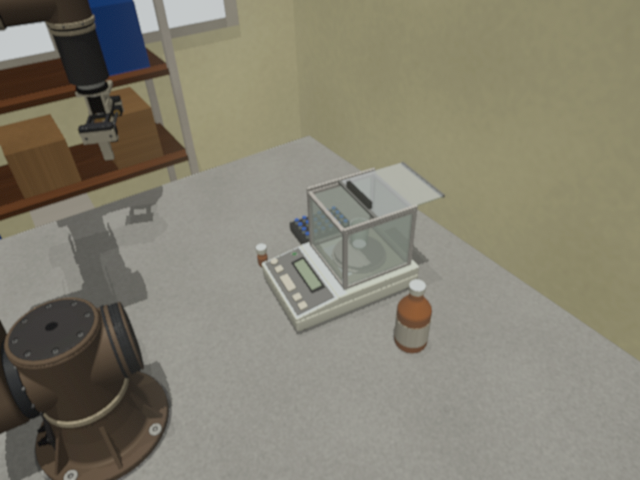

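```bash
python3 - <<'E'
from h import *
np.set_printoptions(precision=3,suppress=True)
f=grab_frame("scene"); g=grab_frame("side")
for p,z in [((226,220),.241),((314,178),.241),((375,242),.241),((283,297),.241),((282,206),.256),((317,248),.256),((384,237),.066)]: print('scene',p,atz(f,p,z))
for p,z in [((308,189),.241),((346,231),.241),((414,207),.241),((287,283),.066)]: print('side',p,atz(g,p,z))
for c,F in(('scene',f),('side',g)):
  for n,z in(('tare_key',.066),('glass_lid',.247)):
    for r in regions_of(c,n)[:2]:
        m=r['pixels']; ys,xs=np.nonzero(m); print(c,n,round(r['p'],2),m.sum(),r['bbox'],atz(F,(xs.mean(),ys.mean()),z))
E
```

```text
scene (226, 220) [ 0.706 -0.054  0.241]
scene (314, 178) [ 0.543 -0.022  0.241]
scene (375, 242) [0.561 0.14  0.241]
scene (283, 297) [0.729 0.117 0.241]
scene (282, 206) [ 0.628 -0.004  0.256]
scene (317, 248) [0.641 0.095 0.256]
scene (384, 237) [0.449 0.068 0.066]
side (308, 189) [0.56  0.134 0.241]
side (346, 231) [ 0.537 -0.04   0.241]
side (414, 207) [ 0.703 -0.059  0.241]
side (287, 283) [0.447 0.064 0.066]
scene tare_key 0.65 260 [373.1, 225.9, 397.4, 250.2] [0.451 0.068 0.066]
scene glass_lid 0.9 10654 [179.7, 198.0, 333.7, 327.5] [0.72  0.041 0.247]
side tare_key 0.72 149 [282.9, 273.7, 293.5, 291.0] [0.449 0.066 0.066]
side glass_lid 0.75 3286 [340.6, 165.8, 441.6, 220.6] [0.701 0.018 0.247]
```

Scene: lid lip runs (282,206)–(317,248), tare key at (384,237), clear space around. Balance yaw is about −7.5°. Moving above the glass behind the lip with closed fingers.

```bash
python3 -m inch '0 0 0 6 0 0 0;0 4 -5 10 0 0 3;0 8 -10 10 0 0 6;0 12 -15 10 0 0 9;0 16 -21 10 0 0 12;0 20 -27 10 0 0 15;0 24 -33 10 0 0 15;0 28 -39 10 0 0 15;0 32 -45 10 0 0 15;0 36 -51 10 0 0 15;0 40 -56 10 0 0 15;0 41.4 -58.5 10 0 0 15' 10
python3 -m inch '0 0 0 0 0 0 0;0 0 0 0 0 0 0'
python3 - <<'E'
from h import *
np.set_printoptions(precision=3,suppress=True)
s=telemetry.get_state(); print(s['eef_pos'],s['ee_rot'],s['width'],s['t'],s['force'])
w=grab_frame('wrist'); cv2.imwrite('pics/w1.png',w['pixels'][:,:,::-1])
f=grab_frame('scene')
for c,F in(('wrist',w),('scene',f)):
  for n,z in(('lip_top',.256),('tare_key_top',.066),('shield_top',.232)):
    for r in pinpoint(c,n)[:1]: print(c,n,r['p'],r['location'],atz(F,r['location'],z))
E
```

```text
t: 2.7
eef_pos: [0.6488, 0.0704, 0.3268]
ee_rot: [-3.141, 0.0, -1.698]
force: [0.8, 1.3, 0.8]
width: 0.0004
t: 2.95
eef_pos: [0.6488, 0.0699, 0.3264]
ee_rot: [3.142, 0.0, -1.699]
force: [0.2, 0.2, -0.0]
width: 0.0005
[0.649 0.07  0.326] [ 3.142  0.    -1.699] 0.000484706429848196 2.95 [ 0.167  0.194 -0.022]
wrist lip_top 0.74 [361.1, 273.2] [0.629 0.04  0.256]
wrist shield_top 0.79 [353.6, 257.4] [0.633 0.043 0.232]
scene lip_top 0.73 [298.3, 224.0] [0.632 0.041 0.256]
scene tare_key_top 0.76 [382.1, 238.5] [0.454 0.067 0.066]
scene shield_top 0.57 [304.4, 232.3] [0.626 0.046 0.232]
```

View pics/w1.png

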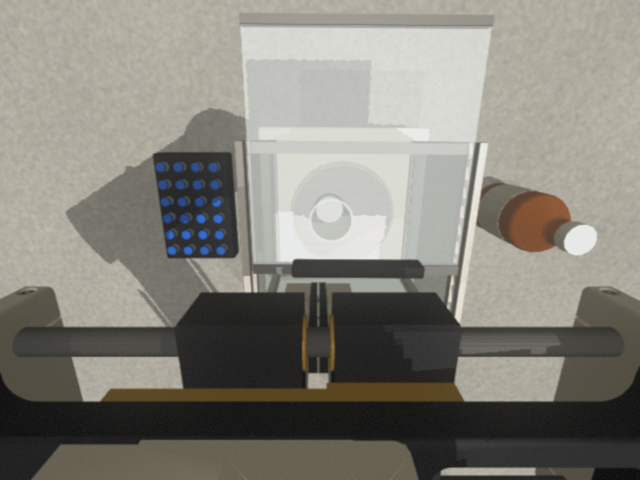

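Wrist view: lip bar at (292–423, 268), aligned with the jaw axis; fingertips near (318,290), so still short of and left of it. I'll finish the approach and descend behind the lip.

```bash
python3 -m inch '0 2.6 -3.4 0 0 0 0;0 2.6 -3.4 0 0 0 0;0 2.6 -3.4 -3 0 0 0;0 2.6 -3.4 -5 0 0 0;0 2.6 -3.4 -6.5 0 0 0;0 2.6 -3.4 -7.3 0 0 0;0 2.6 -3.4 -7.8 0 0 0;0 2.6 -3.4 -7.8 0 0 0'
python3 - <<'E'
from h import *
for c in ('scene','side'):
    f=grab_frame(c)['pixels']; 
    r=f[150:310,170:410] if c=='scene' else f[140:270,270:465]
    cv2.imwrite(f'pics/{c}2.png',cv2.resize(r,None,fx=3,fy=3,interpolation=cv2.INTER_CUBIC)[:,:,::-1])
E
```

```text
t: 4.35
eef_pos: [0.6746, 0.0373, 0.2493]
ee_rot: [-3.14, 0.001, -1.696]
force: [0.2, -0.4, -0.6]
width: 0.0006
```

View pics/side2.png

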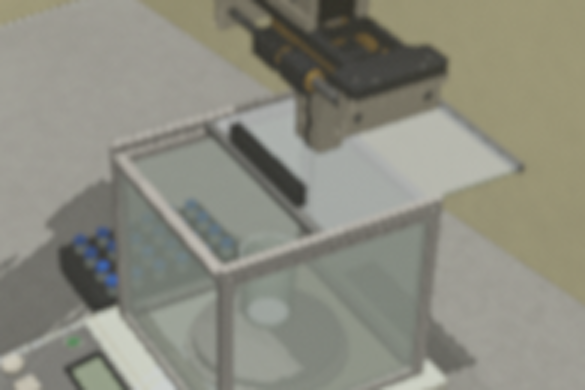

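Fingers are behind the lip, just above the glass and free. Pushing towards −x of the balance.

```bash
python3 -m inch '0 -0.8 0.1 -0.3 0 0 0;0 -1.6 0.2 -0.3 0 0 0;0 -2.3 0.3 -0.3 0 0 0;0 -3 0.4 -0.3 0 0 0;0 -3.7 0.5 -0.3 0 0 0;0 -4.4 0.6 -0.3 0 0 0;0 -5.1 0.7 -0.3 0 0 0;0 -5.8 0.8 -0.3 0 0 0;0 -6.5 0.9 -0.3 0 0 0;0 -7.2 0.9 -0.3 0 0 0;0 -7.9 1 -0.3 0 0 0;0 -8.4 1.1 -0.3 0 0 0'
python3 - <<'E'
from h import *
for c in ('scene','side'):
    F=grab_frame(c)
    for r in pinpoint(c,'lip_top')[:1]: print(c,r['p'],r['location'],atz(F,r['location'],.256))
E
```

```text
t: 5.95
eef_pos: [0.5903, 0.0483, 0.2467]
ee_rot: [-3.14, 0.001, -1.696]
force: [1.0, 0.2, 0.2]
width: 0.0005
scene 0.72 [383.4, 238.7] [0.55523947 0.15156614 0.256     ]
side 0.93 [338.5, 201.7] [0.57299626 0.03518215 0.256     ]
```

```bash
python3 -m inch '0 -0.4 0.05 0 0 0 0;0 -0.8 0.1 0 0 0 0;0 -1.2 0.16 0 0 0 0;0 -1.6 0.2 0 0 0 0;0 -1.9 0.25 0 0 0 0;0 -1.9 0.25 0 0 0 0'
```

```text
t: 6.9
eef_pos: [0.571, 0.0506, 0.2467]
ee_rot: [-3.141, 0.0, -1.696]
force: [-0.6, -0.0, -0.6]
width: 0.0003
```

```bash
python3 -m inch '0 -0.2 0.03 0 0 0 0;0 -0.4 0.05 0 0 0 0;0 -0.6 0.08 0 0 0 0;0 -0.6 0.08 0 0 0 0'
```

```text
t: 7.4
eef_pos: [0.569, 0.051, 0.247]
ee_rot: [-3.134, 0.001, -1.696]
force: [18.3, -5.4, -11.2]
width: 0.0004
```

Force jumped to 18 N, so the stop appears reached. I'll relax and check by picture.

```bash
python3 -m inch '0 0.3 0 0 0 0 0;0 0.6 -0.1 0 0 0 0;0 2 -0.3 0 0 0 0;0 2 -0.3 0 0 0 0'
python3 - <<'E'
from h import *
for c in ('scene','side'):
    F=grab_frame(c);f=F['pixels']
    for r in pinpoint(c,'lip_top')[:2]: print(c,r['p'],r['location'],atz(F,r['location'],.256))
    r=f[150:310,170:410] if c=='scene' else f[140:270,270:465]
    cv2.imwrite(f'pics/{c}3.png',cv2.resize(r,None,fx=3,fy=3,interpolation=cv2.INTER_CUBIC)[:,:,::-1])
E
```

```text
t: 7.9
eef_pos: [0.5898, 0.048, 0.2467]
ee_rot: [-3.134, 0.0, -1.696]
force: [-0.9, 0.1, -0.1]
width: 0.0007
side 0.64 [328.8, 199.4] [0.56137659 0.05449647 0.256     ]
```

View pics/scene3.png

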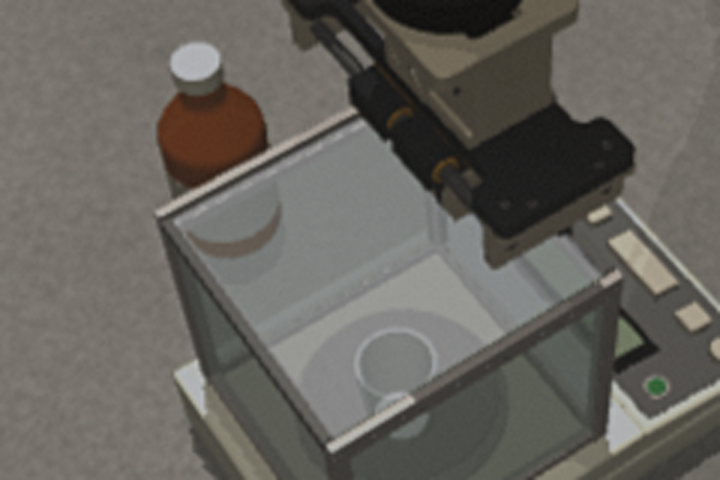

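View pics/side3.png

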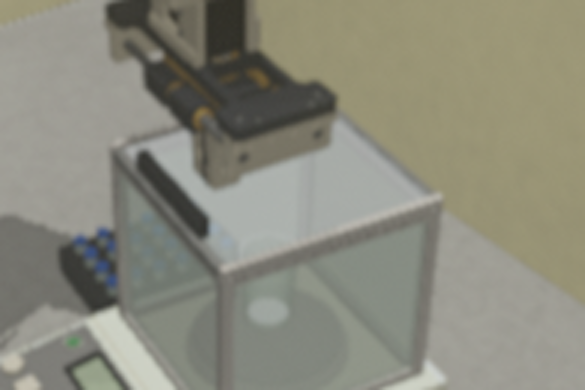

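Both pictures show the lid's rear edge flush with the shield's back frame and the lip at the front: shut. Lifting and moving over the tare key.

```bash
python3 -m inch '0 0 0 4 0 0 0;0 0 0 7 0 0 0;0 -4 0.5 7 0 0 0;0 -8 1 7 0 0 0;0 -12 1.5 7 0 0 0;0 -15 1.9 7 0 0 0;0 -15 1.9 5 0 0 0;0 -15 1.9 2 0 0 0;0 -15 1.9 -3 0 0 0;0 -15 1.9 -8 0 0 0;0 -15 1.9 -8 0 0 0'
python3 - <<'E'
from h import *
np.set_printoptions(precision=4,suppress=True)
for c in ('wrist','scene','side'):
    F=grab_frame(c); cv2.imwrite(f'pics/{c}4.png',F['pixels'][:,:,::-1])
    for n,z in(('tare_key_top',.066),('lip_top',.256)):
        for r in pinpoint(c,n)[:1]: print(c,n,r['p'],r['location'],atz(F,r['location'],z))
    for n in('tare_key','menu_key','print_key'):
      for r in regions_of(c,n)[:1]:
        ys,xs=np.nonzero(r['pixels']); print(c,n,round(r['p'],2),len(xs),r['bbox'],atz(F,(xs.mean(),ys.mean()),.066))
E
```

```text
t: 9.48
eef_pos: [0.4364, 0.0657, 0.1645]
ee_rot: [-3.139, -0.003, -1.696]
force: [0.1, 0.0, 0.9]
width: 0.0007
wrist tare_key 0.74 1600 [279.9, 215.5, 349.9, 240.1] [0.4488 0.0669 0.066 ]
wrist menu_key 0.66 519 [237.7, 217.0, 261.3, 239.5] [0.4558 0.1176 0.066 ]
wrist print_key 0.79 509 [364.1, 217.9, 391.2, 240.8] [0.4417 0.0164 0.066 ]
scene tare_key_top 0.63 [382.9, 238.7] [0.4532 0.0689 0.066 ]
scene lip_top 0.65 [340.7, 198.8] [0.5494 0.0499 0.256 ]
scene tare_key 0.62 272 [373.6, 223.8, 392.9, 251.7] [0.4516 0.0678 0.066 ]
scene print_key 0.68 78 [404.4, 263.1, 414.3, 270.0] [0.4617 0.1495 0.066 ]
side tare_key_top 0.75 [291.2, 282.2] [0.4562 0.0606 0.066 ]
side lip_top 0.66 [328.5, 200.9] [0.5576 0.0503 0.256 ]
side tare_key 0.48 166 [277.9, 273.8, 293.1, 289.9] [0.4495 0.0676 0.066 ]
side print_key 0.55 56 [294.3, 289.9, 302.9, 299.1] [0.4423 0.0146 0.066 ]
```

View pics/wrist4.png

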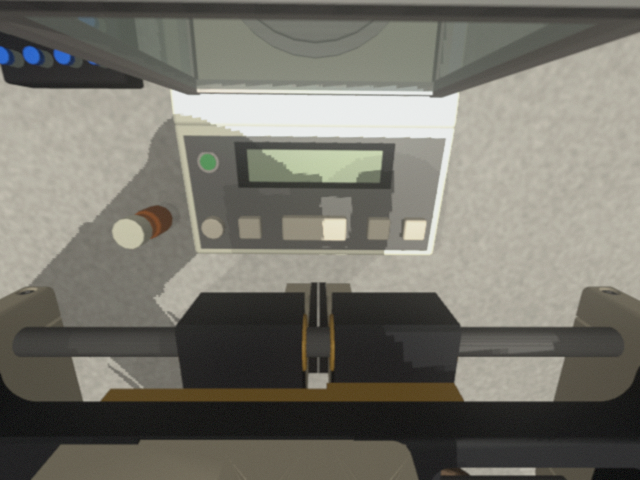

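View pics/scene4.png

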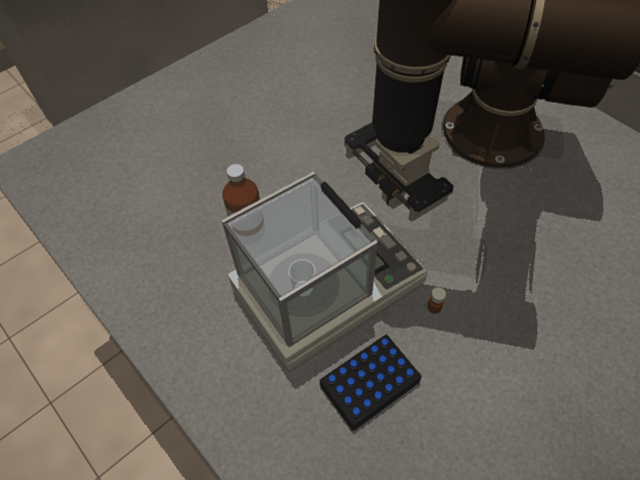

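The lid is shut (lip at (340,200), rear edge flush). The wrist masks agree on the tare key at (0.449, 0.067), matching the midpoint of its neighbours. Going down to just above it.

```bash
python3 -m inch '0 1.25 0.1 0 0 0 0;0 1.25 0.1 -3 0 0 0;0 1.25 0.1 -6 0 0 0;0 1.25 0.1 -8 0 0 0;0 1.25 0.1 -9 0 0 0;0 1.25 0.1 -9 0 0 0'
```

```text
t: 11.12
eef_pos: [0.4515, 0.0679, 0.0764]
ee_rot: [-3.135, -0.0, -1.696]
force: [0.7, -0.4, -0.0]
width: 0.0005
```

```bash
python3 -m inch '0 0 0 -0.2 0 0 0;0 0 0 -0.4 0 0 0;0 0 0 -0.6 0 0 0;0 0 0 -0.6 0 0 0'
```

```text
t: 11.62
eef_pos: [0.4515, 0.0679, 0.0705]
ee_rot: [-3.135, -0.0, -1.696]
force: [0.7, -0.7, 0.6]
width: 0.0001
```

```bash
python3 -m inch '0 -0.25 -0.1 0 0 0 0;0 -0.25 -0.1 -0.2 0 0 0;0 -0.25 -0.1 -0.4 0 0 0;0 -0.25 -0.1 -0.4 0 0 0'
```

```text
t: 12.12
eef_pos: [0.4491, 0.0669, 0.0665]
ee_rot: [-3.135, -0.0, -1.696]
force: [-0.5, -0.9, 2.9]
width: 0.0005
```

```bash
python3 -m inch '0 0 0 -0.1 0 0 0;0 0 0 -0.2 0 0 0;0 0 0 -0.2 0 0 0'
```

```text
t: 12.5
eef_pos: [0.4493, 0.0669, 0.0646]
ee_rot: [-3.134, -0.0, -1.696]
force: [0.2, -0.8, 3.1]
width: 0.0003
```

```bash
python3 -m inch '0 0 0 -0.1 0 0 0;0 0 0 -0.2 0 0 0;0 0 0 -0.2 0 0 0;0 0 0 -0.2 0 0 0'
```

```text
t: 13.0
eef_pos: [0.4496, 0.0669, 0.0627]
ee_rot: [-3.134, -0.0, -1.696]
force: [-0.1, -1.2, 5.1]
width: 0.0004
```

```bash
python3 -m inch '0 0 0 -0.1 0 0 0;0 0 0 -0.1 0 0 0;0 0 0 -0.1 0 0 0'
```

```text
t: 13.38
eef_pos: [0.4497, 0.0669, 0.0623]
ee_rot: [-3.134, -0.0, -1.695]
force: [-2.6, -1.6, 11.6]
width: 0.0006
```

11.6 N with the motion stopped: the key is at its bottom stop. Releasing, straight up, and checking.

```bash
python3 -m inch '0 0 0 0.5 0 0 0;0 0 0 2 0 0 0;0 0 0 6 0 0 0;0 -1.5 0 10 0 0 0;0 -1.5 0 12 0 0 0;0 -1.5 0 12 0 0 0'
python3 - <<'E'
from h import *
np.set_printoptions(precision=4,suppress=True)
Z=dict(lip_top=.256,solvent_bottle=0,vial=0,vial_tray=0)
for c in ('scene','side','wrist'):
    F=grab_frame(c)
    if c!='side': cv2.imwrite(f'pics/{c}5.png',F['pixels'][:,:,::-1])
    for n,z in Z.items():
        for r in pinpoint(c,n)[:1]: print(c,n,round(r['p'],2),atz(F,r['location'],z))
E
```

```text
t: 14.12
eef_pos: [0.4352, 0.0675, 0.1835]
ee_rot: [-3.131, 0.002, -1.695]
force: [0.0, -0.0, -0.5]
width: 0.0004
scene lip_top 0.8 [0.5538 0.0548 0.256 ]
scene solvent_bottle 0.86 [ 0.6004 -0.1851  0.    ]
scene vial 0.77 [0.4665 0.2233 0.    ]
scene vial_tray 0.84 [0.6591 0.241  0.    ]
side lip_top 0.79 [0.5671 0.0578 0.256 ]
side solvent_bottle 0.58 [ 0.609  -0.1833  0.    ]
side vial 0.49 [0.4709 0.2363 0.    ]
side vial_tray 0.68 [ 0.6007 -0.1936  0.    ]
wrist vial 0.82 [0.4624 0.2223 0.    ]
```

View pics/scene5.png

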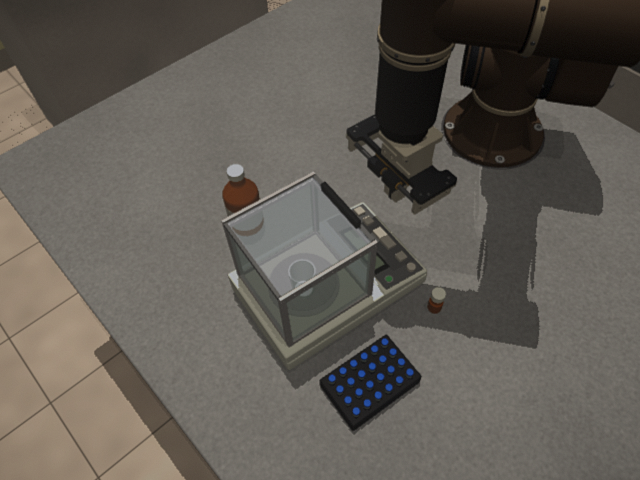

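View pics/wrist5.png

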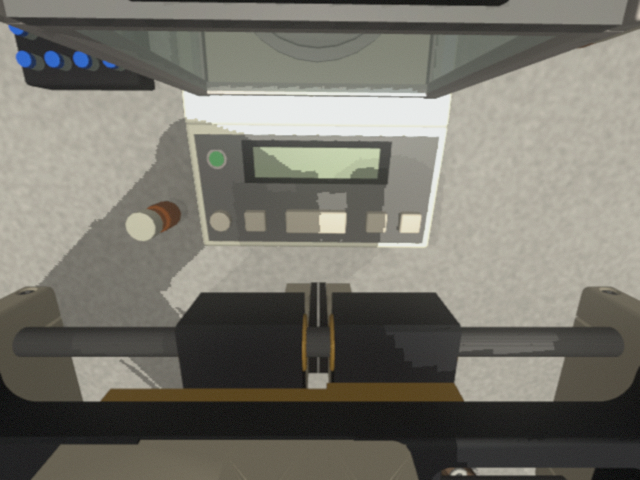

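Scene: the lip is at the front edge, about (340,200), the shield is covered to its back frame, and the beaker is at (302,271). Wrist: the tare key at (316,222) is level with its neighbours, and nothing touches the balance. Handing in.

```bash
python3 -c "
from station import arm; print(arm.job_done())"
```

```text
the job is handed in; nothing more can be done
None
```

I shut the lid, then pressed and released the tare key, and handed the job in at about 14 s of the 51 s allowed. No verdict was reported.

- **Lid:** I pushed its lip with closed fingertips until the force rose to 18 N against the stop, under the 40 N limit. The last picture shows the lid's rear edge flush with the shield's back frame and the lip at the front edge.
- **Tare key:** I pressed it to its bottom stop, where the reading was 11.6 N and the motion stopped. I then lifted straight up. In the last wrist picture it looks level with its neighbours, and the force on the tool is back near zero.
- **Things left alone:** The beaker looks unmoved in the pictures. The scene camera puts the bottle, vial and tray within about 5 mm of their starting positions.

Some network readings disagreed:
- **Side camera, last check:** It reported the tray at the bottle's position, which is a plain misidentification. It also put the vial about 13 mm and the bottle about 11 mm off. The scene camera contradicts both, as does the wrist camera for the vial.
- **Lip, last check:** The scene and side cameras differed by about 13 mm, so for "shut" I relied on the contact force and the pictures.

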